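# Set the hold-down stop over the tin channel

## Robot

A 6-joint arm with a two-finger parallel gripper is mounted at the origin on the work surface. World frame = base frame: x ahead of the robot, y to its left, z up, the work surface at z = 0. Lengths are in m, angles in rad, forces in N, time in s.
With the tool pointing down it reaches from about 0.425 to 0.925 m from the base axis. Payload 12.5 kg.
Tool frame: the origin (TCP) lies midway between the tips of the shut fingers; the grasp point (between the pads) lies 19 mm behind it; z points along the fingers, y is the line along which they close (so a half turn about z gives the same grasp; the last joint's range is limited). The gripper opens to 85 mm and grips with 20 to 120 N. Pads are 22 mm wide; open, the fingers measure 114 mm over their backs; the gripper's body (76 mm by 85 mm) begins 54 mm behind the grasp point. The pads swing forward as they close: fully open they stand 13 mm farther back than shut.
Start: joints at [-1.428, 0.491, 1.559, -0, 1.092, -0.106], TCP at [0.154, -0.606, 0.231] pointing down, gripper open.
Joint ranges: [-3.1, 3.1], [-0.84, 2.19], [0.05, 2.79], [-1.13, 4.28], [0.06, 2.93], [-2.69, 2.69]. Speed limits (rad/s): [2.22, 2.22, 2.79, 3.14, 3.14, 3.14].

## Interface

Orientations are given as a rotation vector (axis times angle).
In Python, from plant import arm, grab_frame, camera_params, order gives the robot as it stands.
- The arm moves only by the tool servo_tool, never from a script. Its argument "deltas" is a list of rows, each a list of 7 numbers: the shift along the tool's x, y, z in mm, then the turn, a rotation vector about the tool's x, y, z in rad, then the opening, from 0 (shut) to 1 (fully open). A call has 1 to 12 rows; each row shifts and turns the commanded pose from where the row before left it, along the tool's axes as they then stand; what a row does not reach is not made up. A row lasts 1/12 s, in which the tool goes at most 41.7 mm and 7.16 degrees, less where a joint would pass 70% of its speed; a pose out of reach is approached as far as the arm can. A call is refused whole if a number of a shift passes 41.7 or a number of a turn 0.125, either way. A call with a gripper value outside its range is refused whole. The fingers move at their own pace and stop on an object; "grip_force" is the grip in N (left out, the last holds). Time passes only in rows, so rows that do not move let the fingers close. It gives the time, the measured TCP pose, the force, the opening and the grip force at its end, in the units of the state.
- arm.read_state(): the state, without advancing time (a new reading comes with each control period).
- grab_frame(name): name is "scene" or "top"; returns the picture (384x512x3 uint8, red, green, blue); there is no depth.
- camera_params(name): a dict with "vertical_fov" (degrees; the focal length in pixels is half the picture's height over the tangent of half this angle, whatever the lens; pixels are square), "cx", "cy" (the principal point, pixels), "k1" (the pictures are not rectified: a ray, as slopes to the right and down, at radius r is drawn at 1 + k1 r^2 times it, then the intrinsics apply), "origin" and "rotation" of the camera in the world. Camera axes: x right, y up, looking along -z (the intrinsics and any distortion apply to the point x, -y, -z); pixel columns grow to the right and rows downward; lengths in m; the calibration is good to about 2 mm. A picture is of the moment at which its call begins. camera_params takes no time and is no camera call.
- order.close_job(): hands the job in; it is judged then, once.
The state is a dict: "clock": time; "q": joint angles; "dq": joint speeds; "effort": joint torques, N m; "tcp_pos": TCP position; "ee_rot": TCP orientation; "ft_force": force on the tool from outside, world axes, zero at the start; "moment": the same for the moment, N m; "grip_width": opening from 0.0 (shut) to 1.0 (fully open); "gripper_force": force on a finger pad.
Only numpy, scipy, OpenCV 4.12 (cv2) and the standard library are available. Lean on these libraries where they do the work, as an engineer would, in place of code of your own. Each camera call takes 0.05 s, during which the arm holds its last target. There are 200 camera calls.

## Task

Take the square-drive driver from its rest, fit it in the head of the stop screw and turn the screw until its sprung foot presses just lightly on the setting block, so that the block, slid a centimetre or two along its channel by its blue tab, just drags beneath the foot, neither loose nor tight. Never screw the foot down hard, and leave the things standing around alone. Leave the block in place under the foot at that light drag and the driver standing seated in the screw.

Things in the scene. Friction and masses are not known exactly. Their poses are not given: they have to be found in the camera images.
- stand: Fixed hold-down stop. Origin on the table under the screw axis, z up, x along the channel. Plywood bed 230 x 90 mm, x -130 to +100, top at z = 16 mm. Rails 12 mm tall (x -50 to +50) form a 34 mm wide channel for the block. Yellow bridge, 36 mm in x, 88 mm in y, top at z = 87 mm, carries the vertical stop screw.
- screw: Stop screw. Dark steel head 34 x 34 x 22 mm; origin at the centre of its underside, 101 mm above the table at the start, x then along the stand's x. From there it turns clockwise only (from above; yaw falls), at most 4.2 rad, going down 3 mm per rad; turned back it rises. Needs 0.12 N m; stays where left.
- socket (a point): Centre of the mouth of the square socket in the top of the screw's head, 22 mm above the screw's origin; moves with the screw. Socket 14 mm wide, 14 mm deep, sides parallel to the head's, 2 mm chamfer at the mouth.
- under_foot (a point): Fixed point on the bed (16 mm above the table) under the screw's rubber foot. The foot, 18 mm across, hangs below the bridge on a spring of 2 N/mm (10 mm travel, no preload) and moves with the screw. How low it hangs is not measured: at the start it clears the block by 1 to 7 mm. Just dragging means it presses with about 3.5 N (1.5 to 5.5 N is right); over 18 N spoils it.
- block: Setting block, loose on the bed in the channel, under the foot. Wooden bar 29 mm wide, 24 mm thick, from x = -105 to +70 mm; origin on its underside. About 0.12 kg. Friction about 0.6 above and below. Drawn by the tab away from the bridge it takes under 1 N with the foot clear, otherwise about 0.8 N per newton of foot pressure; pushed towards the bridge up to twice that.
- tab (a point): Point on the block's blue upright tab, at block x = -95 mm, 42 mm above the block's underside; moves with the block. The tab is 20 x 20 mm, from 24 to 52 mm above the underside: from above, pinch it, or straddle it with half-open fingers and draw it along.
- driver: Loose square-drive driver, 110 mm tall, 0.1 kg, upright in its rest at the start. Origin at the centre of its bit's bottom, z up along it. Steel bit 12 mm square, z = 0 to 45 mm; orange handle 26 mm square, z = 45 to 110 mm, sides parallel to the bit's. In the socket it has some 0.19 rad of play either way and stands by itself.
- rest: Fixed grey rest for the driver, 56 x 56 x 40 mm, origin under its centre, with a 16 mm square hole 25 mm deep in its top, in which the driver stands (bit bottom 15 mm above the table, sides parallel to the rest's).
- lantern: White solar lantern, bystander, 82 mm across, 101 mm tall, origin under its centre. Not to be moved.
- tumbler: Glass tumbler, bystander, 72 mm across, 100 mm tall, origin under its centre. Not to be moved.
- spoon: Steel spoon lying flat, bystander, 170 mm long. Not to be moved.
- torch: Black plastic torch lying down, bystander, 135 mm long, 44 mm tall, origin under its middle. Not to be moved.
- tin: Round tin box closed under its lid, bystander, 93 mm across, 44 mm tall, origin under its centre. Not to be moved.
There are look-alikes about, which are no part of the job. Several things have the shape of the block; the one meant has the colours described above.

How it is judged:
On the way, in this order (a step that is already met when the one before it is completed fails the run):
1. the driver's bit is seated in the screw's socket (z of driver in the frame of screw between 0.004 and 0.013 m and x of driver in the frame of screw between -0.004 and 0.004 m and y of driver in the frame of screw between -0.004 and 0.004 m), for 0.1 s.
2. with the driver in its socket the screw is turned down until the foot presses on the block (contact force between screw and block above 1 N and z of driver in the frame of screw below 0.02 m), for 0.1 s.
3. the robot slides the block along while the foot presses on it with 1.5 to 5.5 N (contact force between screw and block between 1.5 and 5.5 N and linear speed of block above 0.003 m/s and contact force between the fingers and block above 0.3 N), for 0.1 s.
At the end, for the whole second after the job is handed in: The block lies at rest under the foot, its origin within 55 mm of the screw axis along the channel, the foot pressing on it with 1.5 to 5.5 N; the driver stands in the screw, its bit within 4 mm of the socket's axis and within 5 mm of its floor, upright within 0.2 rad (all of step 1 and contact force between screw and block between 1.5 and 5.5 N and angle between driver's own z axis and vertical below 0.2 rad and linear speed of block below 0.01 m/s and linear speed of driver below 0.02 m/s and x of block in the frame of stand between -0.055 and 0.055 m); the robot touches nothing.
It fails at once if the foot is screwed down hard: it presses on the block with more than 18 N (contact force between screw and block above 18 N).
It fails at once if the lantern, tumbler, spoon, torch or tin is shifted by more than 20 mm or (spoon apart) tipped by more than 0.3 rad (distance of any of lantern, tumbler, spoon, torch, tin from where it was at the start of the episode above 0.02 m or angle between any of lantern, tumbler, torch, tin's own z axis and vertical above 0.3 rad).
It also fails if it takes over 72 s, if anything falls off the work surface, if the arm or the gripper's body presses on something with over 40 N, if the wrist force passes 120 N, or if a joint passes its speed limit or range.

## Working session

There is one attempt and no reset: what is moved stays moved. The work goes in short steps, Python scripts to look and compute and a tool call to move; the robot and the scene stay as the last step left them, time stands still between calls to the robot, and variables do not carry over. Pictures are saved under pics/ and viewed, at most 10 in all, crops included, and the job is handed in when it is done.

Besides the shell and the picture viewer there is one more tool, called after "Request:" as name([rows], argument=value, ...), one row to a line, values as JSON. servo_tool: Moves the arm, as the interface text tells. Its arguments: {"type":"object","properties":{"deltas":{"type":"array","items":{"type":"array","items":{"type":"number"}}},"grip_force":{"type":"number"}},"required":["deltas"]}

```bash
mkdir -p pics
cat > h.py <<'E'
import numpy as np, cv2
from plant import arm, grab_frame, camera_params, order
def cam(n):
    c=camera_params(n); f=192/np.tan(np.radians(c["vertical_fov"])/2)
    return c,f,np.array(c["origin"]),np.array(c["rotation"]).reshape(3,3)
def ray(n,u,v):
    c,f,o,R=cam(n); a=np.array([(u-c["cx"])/f,(v-c["cy"])/f]); s=a.copy()
    for _ in range(20): s=a/(1+c["k1"]*(s@s))
    return o,R@np.array([s[0],-s[1],-1.0])
def plane(n,u,v,z):
    o,d=ray(n,u,v); return o+d*(z-o[2])/d[2]
def proj(n,p):
    c,f,o,R=cam(n); q=R.T@(np.array(p,float)-o); s=np.array([q[0],-q[1]])/-q[2]
    s=s*(1+c["k1"]*(s@s)); return s*f+[c["cx"],c["cy"]]
def save(n,name):
    im=grab_frame(n); cv2.imwrite("pics/"+name,im[:,:,::-1]); return im
E
python3 - <<'E'
from h import *
a=save("scene","s0.png"); b=save("top","t0.png")
for n in("scene","top"): print(camera_params(n))
print(arm.read_state())
E
```

```text
{'vertical_fov': 56.31243296605189, 'cx': 256.6657552691647, 'cy': 190.39001084291252, 'k1': -0.03235676850110484, 'origin': array([1.15276795, 0.13377888, 0.85036279]), 'rotation': array([0.48992383, 0.59705604, 1.68706391])}
{'vertical_fov': 50.7402237377991, 'cx': 254.31292288966742, 'cy': 189.5050310418286, 'k1': -0.05647277870943412, 'origin': array([ 0.41469885, -0.02103218,  1.5059833 ]), 'rotation': array([ 0.06245116, -0.05423701, -1.58202572])}
{'clock': 0.1, 'q': array([-1.42762865e+00,  4.91503377e-01,  1.55940541e+00,  2.50271173e-06,
        1.09172548e+00, -1.05579806e-01]), 'dq': array([-0.00042138, -0.00224053, -0.00150681, -0.00080652, -0.00096075,
        0.00170491]), 'effort': array([ 5.06805707e-03, -6.19443369e+01, -2.62026018e+01, -1.68203064e-05,
        2.85022667e-03,  1.94278181e-05]), 'tcp_pos': array([ 0.15387316, -0.60554293,  0.23077782]), 'ee_rot': array([-3.11629238e+00, -3.89594054e-01,  2.72518476e-05]), 'ft_force': array([ 0.00529681,  0.08477147, -0.34113369]), 'moment': array([-0.05356628,  0.00227909, -0.01090446]), 'gripper_force': 0.0, 'grip_width': 0.9999681561486692}
```

View pics/s0.png

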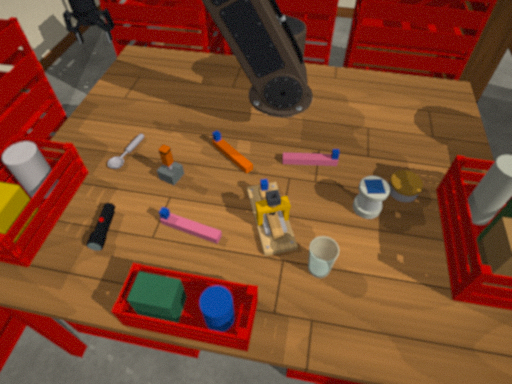

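View pics/t0.png

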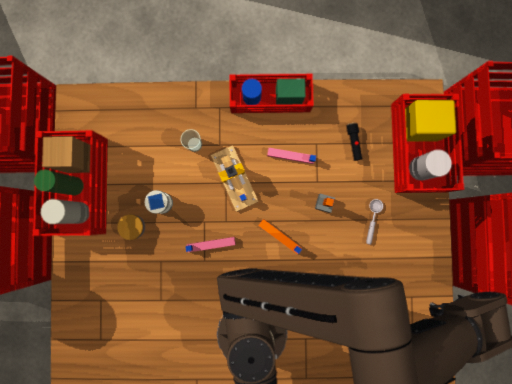

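Scene view: the stand (yellow bridge) is at about (270,210) and the driver in its rest at (168,165). Top view: the stand is at (233,178) and the driver at (325,203). Block-shaped candidates in the top view are pink (291,156), pink (211,244), orange (281,236) and the wooden bar in the stand's channel (233,178). Only the last is wooden with a blue tab and lies under the bridge, so I'll confirm it in an enlarged crop.

```bash
sed -i 's/np.array(c\["rotation"\]).reshape(3,3)/cv2.Rodrigues(np.array(c["rotation"]))[0]/' h.py
python3 - <<'E'
from h import *
s=cv2.imread("pics/s0.png"); t=cv2.imread("pics/t0.png")
r=lambda im,x,y,w,h,k:cv2.resize(im[y:y+h,x:x+w],None,fx=k,fy=k,interpolation=cv2.INTER_CUBIC)
A=np.hstack([r(t,200,140,75,75,5),r(s,235,170,75,90,5)[:375]]); B=np.hstack([r(t,300,185,50,30,7),r(s,145,135,50,30,7)])
B=cv2.copyMakeBorder(B,0,0,0,max(0,A.shape[1]-B.shape[1]),0); B=B[:,:A.shape[1]]
cv2.imwrite("pics/c0.png",np.vstack([A,B]))
print(proj("top",[0,0,0]),plane("top",235,178,.087),plane("scene",272,205,.087),plane("top",328,202,.125),plane("scene",165,150,.125))
E
```

```text
[252.2350852  333.04333058] [0.56165396 0.05331625 0.087     ] [0.5891474  0.06412959 0.087     ] [ 0.47148323 -0.26557647  0.125     ] [ 0.48213737 -0.26591836  0.125     ]
```

View pics/c0.png

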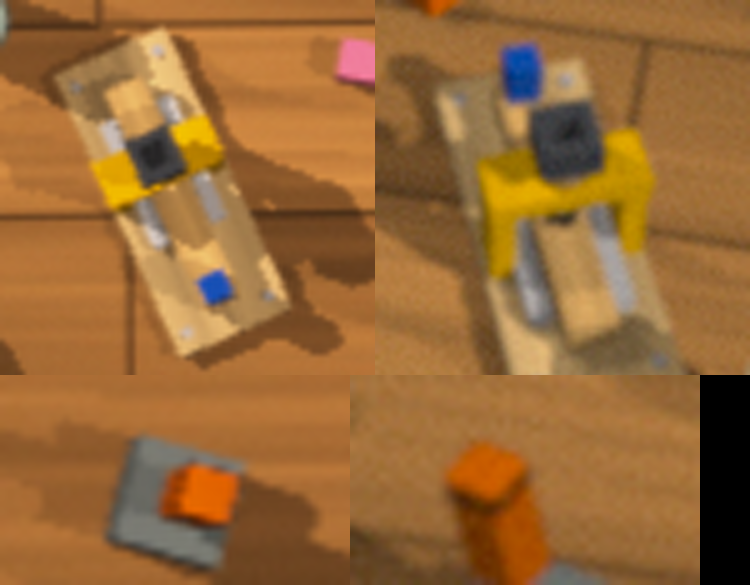

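The crop confirms the wooden bar with the blue tab in the stand's channel, with the tab at top (243,198) and the screw head at top (231,171). The driver's orange top face is at about top (330,256/…≈256→203), standing in the grey rest. Now I'll measure precisely.

```bash
cat > m.py <<'E'
from h import *
def blob(im,f,box,k=4):
    x,y,w,h=box; c=cv2.resize(im[y:y+h,x:x+w],None,fx=k,fy=k,interpolation=cv2.INTER_CUBIC)
    m=f(cv2.cvtColor(c,cv2.COLOR_BGR2HSV).astype(int)).astype(np.uint8)
    cs=max(cv2.findContours(m,0,2)[0],key=cv2.contourArea); 
    P=cv2.boxPoints(cv2.minAreaRect(cs)); M=cv2.moments(cs)
    g=lambda q:(np.array(q)+.5)/k-.5+[x,y]
    return g([M['m10']/M['m00'],M['m01']/M['m00']]),g(P),M['m00']/k/k
E
cat > a.py <<'E'
from m import *
s=cv2.imread("pics/s0.png"); t=cv2.imread("pics/t0.png")
def show(nm,n,im,f,box,z):
    c,P,a=blob(im,f,box); W=np.array([plane(n,*p,z)[:2] for p in P]); e=np.roll(W,-1,0)-W
    print(nm,n,'px',c.round(1),'area',round(a,1),'cen',plane(n,*c,z)[:2].round(4),'boxc',W.mean(0).round(4),'sides',np.linalg.norm(e,axis=1).round(4),'ang',np.degrees(np.arctan2(e[:,1],e[:,0])).round(1)%90)
dark=lambda h:(h[...,2]<90)
blue=lambda h:(h[...,0]>100)&(h[...,0]<130)&(h[...,1]>150)&(h[...,2]>60)
org=lambda h:(h[...,0]<12)&(h[...,1]>200)&(h[...,2]>215)
orga=lambda h:(h[...,0]<12)&(h[...,1]>200)&(h[...,2]>110)
yel=lambda h:(h[...,0]>20)&(h[...,0]<32)&(h[...,1]>200)&(h[...,2]>120)
gry=lambda h:(h[...,1]<70)
show('head','top',t,dark,(222,160,20,20),.123); show('tab','top',t,blue,(232,185,20,25),.068)
show('yel','top',t,yel,(212,155,40,35),.087)
show('drv','top',t,org,(315,190,25,25),.125); show('drvall','top',t,orga,(315,190,25,25),.125)
show('rest','top',t,gry,(308,188,30,30),.04)
bed=[(200+x/5,140+y/5) for x,y in((52,75),(163,28),(290,303),(183,355))]
W=np.array([plane('top',*p,.016)[:2] for p in bed]);e=np.roll(W,-1,0)-W
print('bed',W.mean(0).round(4),np.linalg.norm(e,axis=1).round(3),np.degrees(np.arctan2(e[:,1],e[:,0])).round(1))
show('head','scene',s,dark,(262,188,20,20),.123); show('tab','scene',s,blue,(255,175,22,20),.068)
show('drv','scene',s,org,(155,140,25,20),.125)
E
python3 a.py
```

```text
head top px [230.8 171.1] area 75.0 cen [0.582  0.0655] boxc [0.582  0.0657] sides [0.0291 0.0351 0.0291 0.0351] ang [24.1 24.  24.1 24.1]
tab top px [242.6 197.1] area 20.3 cen [0.4951 0.0278] boxc [0.4952 0.0277] sides [0.0171 0.0179 0.0171 0.0179] ang [25.9 25.9 25.9 26. ]
yel top px [223.4 175.7] area 67.6 cen [0.5704 0.0942] boxc [0.5712 0.093 ] sides [0.0304 0.0365 0.0303 0.0365] ang [26.  26.  26.  26.1]Traceback (most recent call last):
  File "a.py", line 14, in <module>
    show('drv','top',t,org,(315,190,25,25),.125); show('drvall','top',t,orga,(315,190,25,25),.125)
    ~~~~^^^^^^^^^^^^^^^^^^^^^^^^^^^^^^^^^^^^^^^^
  File "a.py", line 4, in show
    c,P,a=blob(im,f,box); W=np.array([plane(n,*p,z)[:2] for p in P]); e=np.roll(W,-1,0)-W
          ~~~~^^^^^^^^^^
  File "m.py", line 5, in blob
    cs=max(cv2.findContours(m,0,2)[0],key=cv2.contourArea);
ValueError: max() iterable argument is empty
```

```bash
sed -i 's/>200)&(h\[...,2\]>215)/>215)\&(h[...,2]>T)/; s/^dark/T=205\ndark/' a.py
python3 - <<'E'
import cv2
for f,x,y,w,h in(("t0",320,196,17,13),("s0",157,143,17,12)):
    H=cv2.cvtColor(cv2.imread(f"pics/{f}.png"),40)[y:y+h,x:x+w]
    print(H[...,2]);print(H[...,0])
E
sed -i 's/T=205/T=185/' a.py; python3 a.py
```

```text
[[118 122 124 122 122 123 123 121 128 131 139 148 154 157 159 160 162]
 [110 120 120 120 123 123 121 128 143 137 129 124 127 135 145 162 169]
 [106 107 110 117 132 137 162 209 220 205 168 137 129 133 143 169 180]
 [106 106 107 122 149 143 166 224 227 227 221 217 212 185 131 147 172]
 [106 105 105 122 155 160 188 226 227 227 226 225 222 196 128 117 125]
 [107 106 111 134 150 151 193 227 228 227 226 224 220 188 116 110 111]
 [105 108 119 146 158 181 221 227 228 228 227 225 216 178 122 111 112]
 [104 106 117 139 141 162 224 228 228 227 226 224 201 141 116 112 111]
 [107 105 117 140 136 151 195 215 222 225 225 224 196 124 111 112 115]
 [120 121 115 103  91  84  86  95 128 169 200 209 182 114 114 117 118]
 [122 122 121 118 115 106  97  84  76  81  94 101 112 114 118 119 120]
 [122 123 122 122 123 121 120 119 104  83  81  86 102 117 118 119 120]
 [119 120 123 122 124 123 123 123 111  91  86  87 102 114 116 115 117]]
[[30 30 27 30 27 25 20 19 17 16 15 14 14 14 14 14 14]
 [30 27 30 30 23 18 13 11 12 13 14 18 17 16 15 14 14]
 [30 34 24 17 13 12 11 12 13 12 11 11 11 13 15 14 15]
 [30 26 22 12 
[... 2984 characters left out ...]
8.6 cen [0.593  0.0653] boxc [0.5926 0.065 ] sides [0.0357 0.0457 0.0346 0.0452] ang [26.8 18.8 26.3 20.1]
tab scene px [263.9 184.1] area 50.9 cen [0.5066 0.0276] boxc [0.5065 0.0275] sides [0.0172 0.0352 0.0169 0.0352] ang [11.  10.  11.  10.6]Traceback (most recent call last):
  File "a.py", line 21, in <module>
    show('drv','scene',s,org,(155,140,25,20),.125)
    ~~~~^^^^^^^^^^^^^^^^^^^^^^^^^^^^^^^^^^^^^^^^^^
  File "a.py", line 4, in show
    c,P,a=blob(im,f,box); W=np.array([plane(n,*p,z)[:2] for p in P]); e=np.roll(W,-1,0)-W
          ~~~~^^^^^^^^^^
  File "m.py", line 5, in blob
    cs=max(cv2.findContours(m,0,2)[0],key=cv2.contourArea);
ValueError: max() iterable argument is empty
```

```bash
sed -i 's/^org=.*/org=lambda h:(h[...,0]<16)\&(h[...,1]>150)\&(h[...,2]>T)/; s/^show(.drv.,.scene.*/T=183\nshow("drv","scene",s,org,(155,142,17,14),.125)/' a.py; sed -i "s/show('drv','top',t,org,(315,190,25,25)/show('drv','top',t,org,(322,196,13,12)/" a.py; python3 a.py | grep drv
python3 - <<'E'
from h import *
b=cv2.imread("pics/s0.png")[185:212,260:288]; print(cv2.cvtColor(b,6)[:, ::1][:, :].tolist().__len__())
H=cv2.cvtColor(b,6)
for r in H: print(*r)
E
```

```text
drv top px [329.2 201.4] area 43.0 cen [ 0.4735 -0.2698] boxc [ 0.4734 -0.2697] sides [0.0238 0.025  0.0238 0.025 ] ang [71.3 71.9 71.2 71.9]
drvall top px [324.1 201.5] area 4.5 cen [ 0.4735 -0.2523] boxc [ 0.4744 -0.254 ] sides [0.0232 0.0114 0.0232 0.0113] ang [86.4 87.1 86.4 87.1]
drv scene px [164.1 148. ] area 40.9 cen [ 0.4748 -0.2715] boxc [ 0.4743 -0.272 ] sides [0.0244 0.03   0.024  0.0295] ang [ 4.8 73.3  3.8 73.7]
27
82 51 47 53 52 58 57 78 111 142 157 154 156 166 169 174 161 140 117 115 117 115 116 117 114 117 109 96
83 55 52 59 58 58 58 74 113 143 151 149 152 155 169 172 169 148 124 113 115 118 118 115 115 115 101 91
87 61 51 56 57 54 65 81 117 144 157 151 152 157 168 170 168 149 122 107 111 114 115 120 118 118 104 89
95 71 58 56 60 55 64 84 117 142 153 154 159 162 168 167 165 150 129 113 111 117 115 120 121 112 105 86
111 93 74 76 78 79 79 102 129 141 142 147 149 153 153 146 138 131 117 108 112 114 120 118 118 113 98 85
132 127 109 114 112 112 108 112 121 126 122 122 114 112 104 101 96 99 103 108 108 117 123 120 120 115 99 89
136 145 152 153 146 129 110 106 100 88 91 8
[... 1387 characters left out ...]
5 134 141 145 143 142 144 143 142
148 136 134 131 139 153 160 147 124 100 92 91 94 107 111 121 121 128 138 142 143 146 144 143 143 139 143 139
160 160 154 160 160 168 165 167 155 142 126 119 116 120 127 135 135 136 142 144 137 143 138 139 137 137 137 133
162 166 165 165 167 168 168 167 168 168 153 142 132 133 138 139 140 143 137 143 137 135 132 136 138 133 138 135
167 162 162 166 167 169 166 165 163 161 158 151 140 142 143 136 138 134 139 134 132 130 127 128 130 132 134 135
162 162 163 161 163 161 158 151 151 149 146 144 140 138 132 131 130 128 131 132 132 121 107 107 115 128 133 134
157 154 154 152 148 145 144 143 141 134 131 128 127 127 117 121 125 129 120 119 124 104 92 88 109 127 135 139
```

```bash
cat > go.py <<'E'
import sys
from h import *
# go.py x y z yaw_deg : shift in tool axes (mm) then yaw turn about tool z (rad)
s=arm.read_state(); R=cv2.Rodrigues(s["ee_rot"])[0]; p=s["tcp_pos"]
yaw=np.degrees(np.arctan2(R[1,0],R[0,0]))
print('t',round(s["clock"],2),'tcp',p.round(4),'yaw',yaw.round(2),'tilt',np.degrees(np.arccos(-R[2,2])).round(2),'q',s["q"].round(2))
if len(sys.argv)>4:
    x,y,z,w=map(float,sys.argv[1:5]); print('shift',(1e3*R.T@(np.array([x,y,z])-p)).round(1),'rz',round(np.radians(yaw-w),3))
E
python3 go.py .474 -.2705 .2 162.5
python3 -c "
from h import *
print(plane('scene',272.4,195.4,.123),plane('top',230.8,171.1,.123))"
```

```text
t 0.1 tcp [ 0.1539 -0.6055  0.2308] yaw 14.25 tilt 0.06 q [-1.43  0.49  1.56  0.    1.09 -0.11]
shift [ 392.8 -245.9   31.1] rz -2.587
[0.58516113 0.0633401  0.123     ] [0.58195376 0.06568785 0.123     ]
```

Request:
servo_tool([
  [32.7,-20.5,2,0,0,0,1],
  [32.7,-20.5,2,0,0,0,1],
  [32.7,-20.5,2,0,0,0,1],
  [32.7,-20.5,2,0,0,0,1],
  [32.7,-20.5,2,0,0,0,1],
  [32.7,-20.5,2,0,0,0,1],
  [32.7,-20.5,2,0,0,0,1],
  [32.7,-20.5,2,0,0,0,1],
  [32.7,-20.5,2,0,0,0,1],
  [32.7,-20.5,2,0,0,0,1],
  [32.7,-20.5,2,0,0,0,1],
  [32.7,-20.5,2,0,0,0,1],
])

```text
clock: 1.1
tcp_pos: [0.4746, -0.269, 0.2071]
ee_rot: [-3.117, -0.39, 0.0]
ft_force: [1.2, -0.5, 0.1]
grip_width: 1.0
gripper_force: 0.0
```

Request:
servo_tool([
  [0,0,0,0,0,-0.124,0.8],
  [0,0,0,0,0,-0.124,0.8],
  [0,0,0,0,0,-0.124,0.8],
  [0,0,0,0,0,-0.124,0.8],
  [0,0,0,0,0,-0.124,0.8],
  [0,0,0,0,0,-0.124,0.8],
  [0,0,0,0,0,-0.124,0.8],
  [0,0,0,0,0,-0.124,0.8],
  [0,0,0,0,0,-0.124,0.8],
  [0,0,0,0,0,-0.124,0.8],
  [0,0,0,0,0,-0.124,0.8],
  [0,0,0,0,0,-0.124,0.8],
])

```text
clock: 2.1
tcp_pos: [0.4736, -0.2706, 0.2071]
ee_rot: [-2.022, -2.404, 0.0]
ft_force: [0.8, 0.5, 0.4]
grip_width: 0.801
gripper_force: 0.0
```

Request:
servo_tool([
  [0,0,0,0,0,-0.124,0.8],
  [0,0,0,0,0,-0.124,0.8],
  [0,0,0,0,0,-0.124,0.8],
  [0,0,0,0,0,-0.124,0.8],
  [0,0,0,0,0,-0.124,0.8],
  [0,0,0,0,0,-0.124,0.8],
  [0,0,0,0,0,-0.124,0.8],
  [0,0,0,0,0,-0.124,0.8],
  [0,0,0,0,0,-0.107,0.8],
  [0,0,0,0,0,0,0.8],
])

```text
clock: 2.93
tcp_pos: [0.4735, -0.2706, 0.2071]
ee_rot: [-0.471, -3.106, -0.0]
ft_force: [-0.3, 0.4, -0.4]
grip_width: 0.802
gripper_force: 0.0
```

```bash
python3 go.py .474 -.2705 .078 162.5
```

```text
t 2.93 tcp [ 0.4735 -0.2706  0.2071] yaw 162.75 tilt 0.03 q [-0.64  0.41  1.78 -0.    0.95 -1.91]
shift [ -0.5   0.3 129.1] rz 0.004
```

Request:
servo_tool([
  [0,0,24,0,0,0,0.8],
  [0,0,30,0,0,0,0.8],
  [0,0,30,0,0,0,0.7],
  [0,0,25,0,0,0,0.6],
  [0,0,15,0,0,0,0.5],
  [0,0,5,0,0,0,0.4],
  [0,0,0,0,0,0,0.2],
  [0,0,0,0,0,0,0.2],
  [0,0,0,0,0,0,0.2],
  [0,0,0,0,0,0,0.2],
], grip_force=25)

```text
clock: 3.77
tcp_pos: [0.474, -0.271, 0.0794]
ee_rot: [0.479, 3.103, -0.001]
ft_force: [-0.7, 0.3, -0.2]
grip_width: 0.297
gripper_force: 30.9
```

```bash
python3 go.py; python3 -c "
from h import *
s=arm.read_state();print(s['grip_width'],s['gripper_force'],s['ft_force'],s['moment'])
a=save('scene','s1.png');b=save('top','t1.png')
r=lambda im,x,y,w,h,k:cv2.resize(im[y:y+h,x:x+w],None,fx=k,fy=k,interpolation=2)
cv2.imwrite('pics/c1.png',np.hstack([r(b,290,160,80,80,5),r(a,130,105,80,80,5)])[:,:,::-1])"
```

```text
t 3.77 tcp [ 0.474  -0.271   0.0794] yaw 162.44 tilt 0.1 q [-0.64  0.58  1.9  -0.    0.66 -1.9 ]
0.29726020387640056 30.886555910110474 [-0.65482128  0.29218071 -0.16928829] [-0.0234423   0.0467827   0.06274786]
```

View pics/c1.png

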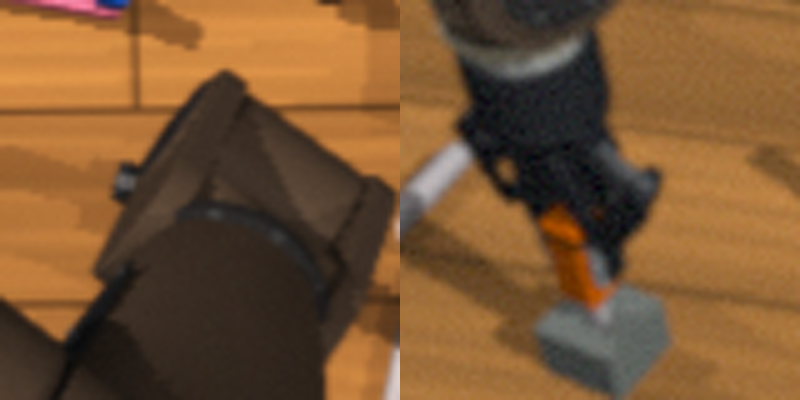

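The driver is held in the pads (25 mm, 31 N) above the grey rest at crop (600,340). I'll re-grip a quarter turn on to centre it on the other axis.

Request:
servo_tool([
  [0,0,0,0,0,0,0.7],
  [0,0,0,0,0,0,0.7],
  [0,0,0,0,0,0.121,0.7],
  [0,0,0,0,0,0.121,0.7],
  [0,0,0,0,0,0.121,0.7],
  [0,0,0,0,0,0.121,0.7],
  [0,0,0,0,0,0.121,0.7],
  [0,0,0,0,0,0.121,0.7],
  [0,0,0,0,0,0.121,0.7],
  [0,0,0,0,0,0.121,0.7],
  [0,0,0,0,0,0.121,0.7],
  [0,0,0,0,0,0.121,0.7],
])

```text
clock: 4.87
tcp_pos: [0.4737, -0.2708, 0.0785]
ee_rot: [2.166, 2.275, -0.0]
ft_force: [0.2, -0.2, -0.6]
grip_width: 0.698
gripper_force: 0.0
```

Request:
servo_tool([
  [0,0,0,0,0,0.121,0.7],
  [0,0,0,0,0,0.121,0.7],
  [0,0,0,0,0,0.119,0.5],
  [0,0,0,0,0,0,0.2],
  [0,0,0,0,0,0,0.2],
  [0,0,0,0,0,0,0.2],
  [0,0,0,0,0,0,0.2],
], grip_force=30)

```text
clock: 5.45
tcp_pos: [0.4738, -0.2708, 0.0784]
ee_rot: [2.531, 1.86, 0.0]
ft_force: [0.1, 0.4, 0.5]
grip_width: 0.302
gripper_force: 34.4
```

Request:
servo_tool([
  [0,0,-10,0,0,0,0.2],
  [0,0,-20,0,0,0,0.2],
  [0,0,-35,0,0,0,0.2],
  [0,0,-40,0,0,0,0.2],
  [0,0,-40,0,0,0,0.2],
  [0,0,-15,0,0,0,0.2],
  [0,0,0,0,0,0,0.2],
])

```text
clock: 6.03
tcp_pos: [0.4745, -0.2713, 0.2431]
ee_rot: [2.527, 1.854, 0.003]
ft_force: [0.7, -0.9, 0.6]
grip_width: 0.301
gripper_force: 34.4
```

```bash
python3 go.py .583 .065 .24 114.5; python3 -c "
from h import *
s=arm.read_state();print(s['grip_width'],s['gripper_force'],s['ft_force'],s['moment'])
a=save('scene','s2.png')
print(proj('scene',[.474,-.271,.17]))"
```

```text
t 6.03 tcp [ 0.4745 -0.2713  0.2431] yaw 72.54 tilt 0.42 q [-0.64  0.36  1.74 -0.    1.03 -0.34]
shift [353.4   2.5   2.2] rz -0.732
0.301248696259385 34.37752604484558 [ 0.67393619 -0.91435611  0.58190777] [ 0.01100782  0.00747511 -0.00749236]
[161.09541892 136.18920246]
```

Request:
servo_tool([
  [20,0,0,0,0,0,0.2],
  [30,0,0,0,0,0,0.2],
  [35,0,0,0,0,0,0.2],
  [35,0,0,0,0,0,0.2],
  [35,0,0,0,0,0,0.2],
  [35,0,0,0,0,0,0.2],
  [35,0,0,0,0,0,0.2],
  [35,0,0,0,0,0,0.2],
  [35,0,0,0,0,0,0.2],
  [30,0,0,0,0,0,0.2],
  [20,0,0,0,0,0,0.2],
  [8,2,2,0,0,0,0.2],
])

```text
clock: 7.08
tcp_pos: [0.5817, 0.0679, 0.2349]
ee_rot: [-2.53, -1.86, 0.003]
ft_force: [-0.0, 0.2, -1.3]
grip_width: 0.302
gripper_force: 34.4
```

Request:
servo_tool([
  [0,0,0,0,0,-0.124,0.2],
  [0,0,0,0,0,-0.124,0.2],
  [0,0,0,0,0,-0.124,0.2],
  [0,0,0,0,0,-0.124,0.2],
  [0,0,0,0,0,-0.124,0.2],
  [0,0,0,0,0,-0.112,0.2],
  [0,0,0,0,0,0,0.2],
  [0,0,0,0,0,0,0.2],
])

```text
clock: 7.75
tcp_pos: [0.5815, 0.0647, 0.2353]
ee_rot: [-1.706, -2.637, 0.002]
ft_force: [-1.1, -0.1, -0.7]
grip_width: 0.297
gripper_force: 34.3
```

```bash
python3 go.py .583 .065 .19 114.5; python3 -c "
from h import *
a=save('scene','s3.png');b=save('top','t3.png')
r=lambda im,x,y,w,h,k:cv2.resize(im[y:y+h,x:x+w],None,fx=k,fy=k,interpolation=2)
cv2.imwrite('pics/c3.png',np.hstack([r(a,235,150,60,75,8),r(b,200,140,40,75,8)])[:,:,::-1])
print(proj('scene',[.583,.065,.123]),proj('scene',[.583,.065,.177]))"
```

```text
t 7.75 tcp [0.5815 0.0647 0.2353] yaw 114.2 tilt 0.1 q [-0.    0.43  1.65 -0.    1.06 -0.42]
shift [-0.4  1.5 45.3] rz -0.005
[273.17260026 194.84937236] [273.92806796 181.28848521]
```

View pics/c3.png

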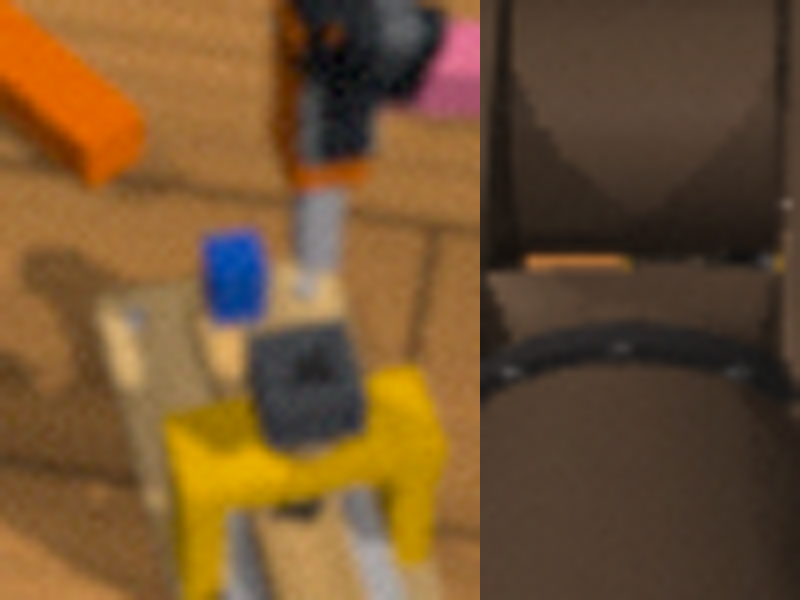

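Scene crop: the bit hangs behind and above the head, its axis at scene px about (275,180). The head's top face is centred at about (273,195.5), with the socket mouth dark near (274,195.5). I'll compare edges numerically.

Run:
```python
from h import *
a=cv2.imread("pics/s3.png"); S=cv2.cvtColor(a,40)[...,1].astype(int); g=cv2.cvtColor(a,6).astype(int)
print('sat bit'); 
for r in range(172,190): print(r,S[r,266:286])
s0=cv2.cvtColor(cv2.imread("pics/s0.png"),6)
avg=(g+s0)/2
print('head gray')
for r in range(188,206): print(r,avg[r,262:284].astype(int))
for z in(.172,.185,.2): print(z,proj('scene',[.5815,.0647,z]))
```

```text
sat bit
172 [161 161 168 159 187 243 255 235 212 208 203 207 224 228 203 182 165 160
 169 166]
173 [164 168 167 163 177 185 194 160 137 121 115 122 153 184 180 158 164 162
 159 163]
174 [151 166 169 166 167 145 102  59  46  34  33  64 113 162 165 173 155 163
 161 164]
175 [160 165 160 159 147 108  33   6   6   5  14  46 109 153 160 169 172 162
 156 172]
176 [163 157 163 158 151 106  23   8   6   6  13  42  99 167 161 162 156 156
 166 163]
177 [145 148 158 161 164 105  33   4  11  12  13  58 118 153 170 154 164 159
 160 170]
178 [ 63 113 153 163 158  99  28   8  11   4  16  65 126 157 169 175 163 168
 163 155]
179 [102  62 134 171 159 102  25   8   7   9  26  71 122 163 159 154 162 154
 156 161]
180 [164  75  94 159 154 115  31   4   8   5  19  69 133 158 160 164 167 161
 165 165]
181 [197 105  68 148 153 106  35   4   7   5  24  81 140 160 167 165 167 162
 162 165]
182 [218 127  53 123 142 113  53  13  14  12  28  85 141 164 159 157 161 164
 162 157]
183 [255 152  42 104 124 111  67  31  33  42  59 100 143 165 157 164 153 164
 169 160]
184 [226 156  36  95 118 103  68  40  54  82 101
[... 1593 characters left out ...]
  60  61  63
  92 124 148 156]
200 [109 110 112 107  79  56  58  59  68  61  65  64  62  61  61  60  58  58
  82 114 135 144]
201 [114 111 114 107  81  63  54  59  59  63  59  56  56  55  58  55  48  55
  81 114 134 137]
202 [115 115 111 110  97  70  53  53  56  52  55  52  55  53  54  53  49  55
  83 123 139 139]
203 [112 113 113 111 102  77  53  51  55  51  52  56  57  53  58  57  57  67
  96 125 141 137]
204 [111 111 112 115 109  86  65  52  53  56  56  59  62  63  65  75  88  97
 111 134 142 141]
205 [113 115 120 129 130 114  89  71  67  69  73  82  88  91  96 105 117 126
 134 143 146 143]
0.172 [273.83366686 182.12583749]
0.185 [274.02400856 178.6952912 ]
0.2 [274.24901139 174.63773471]
```

Request:
servo_tool([
  [-1.2,1.1,10,0,0,-0.005,0.2],
  [0,0,15,0,0,0,0.2],
  [0,0,12,0,0,0,0.2],
  [0,0,8,0,0,0,0.2],
  [0,0,3,0,0,0,0.2],
  [0,0,2,0,0,0,0.2],
  [0,0,2,0,0,0,0.2],
])

```text
clock: 8.43
tcp_pos: [0.5836, 0.0646, 0.1844]
ee_rot: [1.695, 2.644, 0.0]
ft_force: [0.2, 0.3, -1.0]
grip_width: 0.298
gripper_force: 34.2
```

```bash
python3 go.py .583 .064 .172 114.5; python3 -c "
from h import *
s=arm.read_state();print(s['ft_force'],s['moment'])"
```

```text
t 8.43 tcp [0.5836 0.0646 0.1844] yaw 114.67 tilt 0.03 q [-0.    0.49  1.71 -0.    0.95 -0.43]
shift [-0.3 -0.9 12.4] rz 0.003
[ 0.16205571  0.26069015 -0.97390916] [ 0.02815494 -0.02759132 -0.01673363]
```

Request:
servo_tool([
  [0,0,2,0,0,0,0.2],
  [0,0,2,0,0,0,0.2],
  [0,0,0,0,0,0,0.2],
])

```text
clock: 8.68
tcp_pos: [0.5834, 0.0647, 0.1802]
ee_rot: [1.695, 2.645, -0.0]
ft_force: [0.4, -1.2, -0.9]
grip_width: 0.298
gripper_force: 34.2
```

Request:
servo_tool([
  [0,0,2,0,0,0,0.2],
  [0,0,2,0,0,0,0.2],
  [0,0,0,0,0,0,0.2],
])

```text
clock: 8.93
tcp_pos: [0.5834, 0.0646, 0.176]
ee_rot: [-1.695, -2.645, 0.0]
ft_force: [0.4, -0.7, -1.4]
grip_width: 0.297
gripper_force: 34.1
```

Request:
servo_tool([
  [0,0,2,0,0,0,0.2],
  [0,0,1,0,0,0,0.2],
  [0,0,0,0,0,0,0.2],
])

```text
clock: 9.18
tcp_pos: [0.5834, 0.0647, 0.1731]
ee_rot: [-1.695, -2.645, 0.0]
ft_force: [0.4, -0.2, -0.4]
grip_width: 0.296
gripper_force: 34.2
```

```bash
python3 go.py .583 .064 .172 114.5; python3 -c "
from h import *
s=arm.read_state();print(s['ft_force'],s['moment'])"
```

```text
t 9.18 tcp [0.5834 0.0647 0.1731] yaw 114.69 tilt 0.01 q [-0.    0.5   1.72 -0.    0.92 -0.43]
shift [-0.4 -0.7  1.1] rz 0.003
[ 0.44644722 -0.19200445 -0.37131446] [ 0.01102917 -0.06532867  0.02421971]
```

Request:
servo_tool([
  [0,0,0,0,0,0.1,0.2],
  [0,0,0,0,0,0.1,0.2],
  [0,0,0.3,0,0,0.1,0.2],
  [0,0,0.3,0,0,0.1,0.2],
  [0,0,0.3,0,0,0.1,0.2],
  [0,0,0.3,0,0,0.1,0.2],
])

```text
clock: 9.68
tcp_pos: [0.5842, 0.0646, 0.1724]
ee_rot: [2.405, 2.019, 0.003]
ft_force: [3.0, -0.1, -1.0]
grip_width: 0.305
gripper_force: 34.3
```

```bash
python3 go.py; python3 -c "
from h import *
s=arm.read_state();print(s['ft_force'],s['moment'])"
```

```text
t 9.68 tcp [0.5842 0.0646 0.1724] yaw 80.05 tilt 0.13 q [-0.    0.5   1.72 -0.    0.92  0.17]
[ 3.0245806  -0.10813045 -0.99430049] [ 0.01722048 -0.68123455  0.1431793 ]
```

Request:
servo_tool([
  [0,0,0.3,0,0,0.1,0.2],
  [0,0,0.3,0,0,0.1,0.2],
  [0,0,0.3,0,0,0.1,0.2],
  [0,0,0.3,0,0,0.1,0.2],
  [0,0,0.3,0,0,0.1,0.2],
])

```text
clock: 10.1
tcp_pos: [0.5843, 0.0647, 0.1709]
ee_rot: [2.83, 1.362, 0.003]
ft_force: [3.4, 0.8, -0.8]
grip_width: 0.302
gripper_force: 34.3
```

```bash
python3 go.py; python3 -c "
from h import *
s=arm.read_state();print(s['ft_force'],s['moment'])"
```

```text
t 10.1 tcp [0.5843 0.0647 0.1709] yaw 51.39 tilt 0.14 q [-0.    0.5   1.72  0.    0.91  0.67]
[ 3.43217015  0.75302315 -0.75848022] [ 0.25776355 -0.71162963  0.14241627]
```

Request:
servo_tool([
  [0,0,0.3,0,0,0.1,0.2],
  [0,0,0.3,0,0,0.1,0.2],
  [0,0,0.3,0,0,0.1,0.2],
  [0,0,0.3,0,0,0.1,0.2],
  [0,0,0.3,0,0,0.1,0.2],
])

```text
clock: 10.52
tcp_pos: [0.5844, 0.0648, 0.1694]
ee_rot: [3.08, 0.619, 0.004]
ft_force: [5.1, 1.1, -0.5]
grip_width: 0.301
gripper_force: 34.3
```

```bash
python3 go.py; python3 -c "
from h import *
s=arm.read_state();print(s['ft_force'],s['moment'])"
```

```text
t 10.52 tcp [0.5844 0.0648 0.1694] yaw 22.75 tilt 0.16 q [-0.    0.51  1.72  0.    0.91  1.17]
[ 5.05727207  1.08963728 -0.54411584] [ 0.32149525 -0.89760012  0.14608705]
```

Request:
servo_tool([
  [0.9,0.4,0,0,0,0,0.2],
  [0,0,0,0,0,0,0.7],
  [0,0,0,0,0,0,0.7],
  [0,0,0,0,0,-0.03,0.7],
  [0,0,-20,0,0,0,0.7],
  [0,0,-35,0,0,0,0.7],
  [0,0,-10,0,0,0,0.7],
  [0,0,0,0,0,0,0.7],
])

```text
clock: 11.18
tcp_pos: [0.5853, 0.0646, 0.237]
ee_rot: [3.067, 0.676, 0.007]
ft_force: [0.1, 0.1, -0.7]
grip_width: 0.699
gripper_force: 0.0
```

```bash
python3 go.py .4965 .0258 .044 24.5; python3 -c "
from h import *
s=arm.read_state();print(s['ft_force'],s['moment'])
a=save('scene','s4.png');
cv2.imwrite('pics/c4.png',cv2.resize(a[140:230,220:320],None,fx=6,fy=6,interpolation=2)[:,:,::-1])"
```

```text
t 11.18 tcp [0.5853 0.0646 0.237 ] yaw 24.86 tilt 0.28 q [-0.    0.43  1.65 -0.    1.06  1.13]
shift [-97.7  -2.5 192.6] rz 0.006
[ 0.12608626  0.07600406 -0.71811114] [ 0.01618353  0.00225012 -0.02181597]
```

View pics/c4.png

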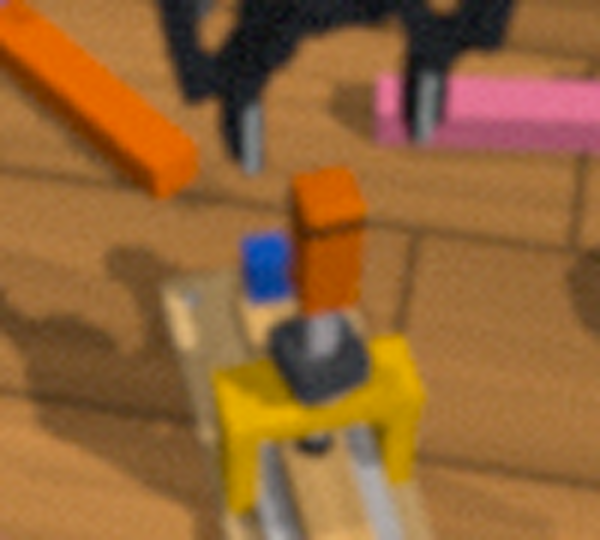

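The driver stands upright in the turned screw at crop (325,250), px (274,182). The blue tab is free at crop (267,267). Next is the tab.

Request:
servo_tool([
  [-25,-0.5,0,0,0,0,0.6],
  [-35,-1,0,0,0,0,0.6],
  [-28,-1,10,0,0,0,0.6],
  [-10,0,35,0,0,0,0.6],
  [0,0,40,0,0,0,0.6],
  [0,0,40,0,0,0,0.6],
  [0,0,35,0,0,0,0.6],
  [0,0,20,0,0,0,0.6],
  [0,0,12,0,0,0,0.6],
  [0,0,0,0,0,0,0.6],
])

```text
clock: 12.07
tcp_pos: [0.4923, 0.026, 0.0388]
ee_rot: [-3.067, -0.674, 0.01]
ft_force: [-0.5, -0.7, 0.2]
grip_width: 0.598
gripper_force: 0.0
```

```bash
python3 go.py .4965 .0258 .044 24.5; python3 -c "
from h import *
s=arm.read_state();print(s['ft_force'],s['moment'])"
```

```text
t 12.07 tcp [0.4923 0.026  0.0388] yaw 24.79 tilt 0.36 q [-0.08  0.61  2.05 -0.    0.49  1.06]
shift [ 3.8  1.9 -5.3] rz 0.005
[-0.47498346 -0.71818883  0.22450418] [0.03110871 0.03392479 0.03627744]
```

Request:
servo_tool([
  [0,0,0,0,0,0,0.4],
  [0,0,0,0,0,0,0.3],
  [0,0,0,0,0,0,0.15],
  [0,0,0,0,0,0,0.15],
  [0,0,0,0,0,0,0.15],
  [0,0,0,0,0,0,0.15],
], grip_force=20)

```text
clock: 12.57
tcp_pos: [0.4946, 0.0258, 0.0427]
ee_rot: [3.068, 0.673, 0.002]
ft_force: [-1.3, -1.0, 4.9]
grip_width: 0.229
gripper_force: 20.9
```

```bash
python3 go.py .4965 .0258 .044 24.5; python3 -c "
from h import *
s=arm.read_state();print(s['ft_force'],s['moment'])"
```

```text
t 12.57 tcp [0.4946 0.0258 0.0427] yaw 24.75 tilt 0.07 q [-0.08  0.6   2.04 -0.    0.49  1.06]
shift [ 1.7  0.8 -1.3] rz 0.004
[-1.28225737 -0.99257812  4.92119317] [-0.07728522  0.17551459 -0.02400848]
```

Request:
servo_tool([
  [0,0,-0.6,0,0,0,0.15],
  [0,0,0,0,0,0,0.15],
  [0,0,0,0,0,0,0.15],
])

```text
clock: 12.82
tcp_pos: [0.4944, 0.0259, 0.0428]
ee_rot: [3.069, 0.673, 0.0]
ft_force: [-1.5, -0.5, 2.8]
grip_width: 0.233
gripper_force: 20.6
```

Request:
servo_tool([
  [-1,0,0,0,0,0,0.15],
  [-1,0,0,0,0,0,0.15],
  [-1,0,0,0,0,0,0.15],
  [-1,0,0,0,0,0,0.15],
])

```text
clock: 13.15
tcp_pos: [0.4908, 0.0241, 0.0428]
ee_rot: [3.068, 0.673, 0.001]
ft_force: [1.2, 0.5, 1.3]
grip_width: 0.232
gripper_force: 20.5
```

Request:
servo_tool([
  [-1,0,0,0,0,0,0.15],
  [-1,0,0,0,0,0,0.15],
])

```text
clock: 13.32
tcp_pos: [0.489, 0.0233, 0.0427]
ee_rot: [3.068, 0.673, 0.001]
ft_force: [2.2, 0.7, 2.6]
grip_width: 0.23
gripper_force: 20.6
```

Request:
servo_tool([
  [0,0,0,0,0,0,0.15],
  [0,0,0,0,0,0,0.15],
])

```text
clock: 13.48
tcp_pos: [0.4889, 0.0233, 0.0428]
ee_rot: [3.069, 0.673, -0.0]
ft_force: [0.3, 0.8, 3.7]
grip_width: 0.23
gripper_force: 20.8
```

Request:
servo_tool([
  [0,0,-0.8,0,0,0,0.15],
  [-1,0,0,0,0,0,0.15],
  [-1,0,0,0,0,0,0.15],
  [-1,0,0,0,0,0,0.15],
])

```text
clock: 13.82
tcp_pos: [0.4858, 0.0221, 0.0433]
ee_rot: [-3.068, -0.673, 0.001]
ft_force: [-0.4, -0.9, -0.8]
grip_width: 0.231
gripper_force: 20.1
```

Request:
servo_tool([
  [-1,0,0,0,0,0,0.15],
])

```text
clock: 13.9
tcp_pos: [0.4849, 0.0217, 0.0433]
ee_rot: [-3.069, -0.673, 0.001]
ft_force: [-0.4, -0.1, -1.7]
grip_width: 0.232
gripper_force: 20.1
```

Request:
servo_tool([
  [-1,0,0,0,0,0,0.15],
])

```text
clock: 13.98
tcp_pos: [0.4841, 0.0212, 0.0434]
ee_rot: [-3.069, -0.673, 0.001]
ft_force: [-0.3, -0.3, -1.4]
grip_width: 0.227
gripper_force: 20.1
```

Request:
servo_tool([
  [-1,0,0,0,0,0,0.15],
])

```text
clock: 14.07
tcp_pos: [0.4833, 0.0208, 0.0434]
ee_rot: [3.069, 0.673, -0.0]
ft_force: [-0.5, -1.0, -1.4]
grip_width: 0.228
gripper_force: 20.1
```

Request:
servo_tool([
  [-1,0,0,0,0,0,0.15],
])

```text
clock: 14.15
tcp_pos: [0.4824, 0.0204, 0.0435]
ee_rot: [3.069, 0.673, -0.0]
ft_force: [-0.2, 0.2, -0.5]
grip_width: 0.231
gripper_force: 20.1
```

The foot is still clear, since there is no drag at all. I'll go back to the driver and turn about 0.9 rad more.

Request:
servo_tool([
  [0,0,0.5,0,0,0,0.5],
  [0,0,0,0,0,0,0.6],
  [0,0,-25,0,0,0,0.7],
  [0,0,-40,0,0,0,0.7],
  [0,0,-40,0,0,0,0.7],
  [0,0,-40,0,0,0,0.7],
  [0,0,-35,0,0,0,0.7],
  [0,0,-12,0,0,0,0.7],
  [0,0,0,0,0,0,0.7],
])

```text
clock: 14.9
tcp_pos: [0.4836, 0.0204, 0.2383]
ee_rot: [3.067, 0.673, 0.009]
ft_force: [-0.7, 0.4, -1.4]
grip_width: 0.699
gripper_force: 0.0
```

```bash
python3 go.py .5847 .0647 .167 23.5
```

```text
t 14.9 tcp [0.4836 0.0204 0.2383] yaw 24.75 tilt 0.37 q [-0.09  0.28  1.89 -0.    0.97  1.04]
shift [110.    1.9  71.9] rz 0.022
```

Request:
servo_tool([
  [30,0,0,0,0,0.02,0.7],
  [40,1,0,0,0,0,0.7],
  [30,1,0,0,0,0,0.7],
  [10,0,0,0,0,0,0.7],
  [0,0,15,0,0,0,0.7],
  [0,0,35,0,0,0,0.7],
  [0,0,17,0,0,0,0.7],
  [0,0,4,0,0,0,0.5],
  [0,0,0,0,0,0,0.2],
  [0,0,0,0,0,0,0.2],
  [0,0,0,0,0,0,0.2],
  [0,0,0,0,0,0,0.2],
], grip_force=30)

```text
clock: 15.9
tcp_pos: [0.5838, 0.0633, 0.1648]
ee_rot: [3.075, 0.642, 0.001]
ft_force: [-0.7, 1.2, -2.6]
grip_width: 0.303
gripper_force: 34.0
```

```bash
python3 go.py .5847 .0647 .167 23.5; python3 -c "
from h import *
s=arm.read_state();print(s['ft_force'],s['moment'])"
```

```text
t 15.9 tcp [0.5838 0.0633 0.1648] yaw 23.59 tilt 0.03 q [-0.    0.51  1.73  0.    0.9   1.15]
shift [ 1.4 -0.9 -2.2] rz 0.002
[-0.65979361  1.208831   -2.57508528] [0.29870111 0.31129373 0.02871413]
```

Request:
servo_tool([
  [0.6,0,0,0,0,0.1,0.2],
  [0,0,0.3,0,0,0.1,0.2],
  [0,0,0.3,0,0,0.1,0.2],
  [0,0,0.3,0,0,0.1,0.2],
  [0,0,0.3,0,0,0.1,0.2],
])

```text
clock: 16.32
tcp_pos: [0.5839, 0.0638, 0.1634]
ee_rot: [-3.138, 0.146, 0.001]
ft_force: [-3.6, 4.2, -1.9]
grip_width: 0.299
gripper_force: 35.1
```

```bash
python3 go.py; python3 -c "
from h import *
s=arm.read_state();print(s['ft_force'],s['moment'])"
```

```text
t 16.32 tcp [0.5839 0.0638 0.1634] yaw -5.33 tilt 0.04 q [-0.    0.51  1.73  0.    0.9   1.66]
[-3.55315556  4.19144245 -1.90748443] [0.80648773 0.81023338 0.14668232]
```

Request:
servo_tool([
  [0,0,0.3,0,0,0.1,0.2],
  [0,0,0.3,0,0,0.1,0.2],
  [0,0,0.3,0,0,0.1,0.2],
  [0,0,0.3,0,0,0.12,0.2],
  [0,0,0,0,0,0,0.2],
])

```text
clock: 16.73
tcp_pos: [0.5842, 0.0641, 0.1621]
ee_rot: [-3.037, 0.801, -0.0]
ft_force: [-2.0, 5.4, -3.1]
grip_width: 0.299
gripper_force: 29.6
```

```bash
python3 go.py; python3 -c "
from h import *
s=arm.read_state();print(s['ft_force'],s['moment'])"
```

```text
t 16.73 tcp [0.5842 0.0641 0.1621] yaw -29.55 tilt 0.06 q [-0.    0.52  1.73  0.    0.9   2.08]
[-1.96964169  5.35166339 -3.10825067] [1.14576533 0.31640353 0.12927028]
```

Request:
servo_tool([
  [-0.6,-0.5,0,0,0,0,0.2],
  [0,0,0,0,0,0,0.7],
  [0,0,0,0,0,0,0.7],
  [0,0,0,0,0,0,0.7],
  [0,0,-20,0,0,0,0.7],
  [0,0,-35,0,0,0,0.7],
  [0,0,-15,0,0,-0.1,0.7],
  [0,0,0,0,0,-0.12,0.7],
  [0,0,0,0,0,-0.12,0.7],
  [0,0,0,0,0,-0.12,0.7],
  [0,0,0,0,0,-0.12,0.7],
  [0,0,0,0,0,-0.12,0.7],
])

```text
clock: 17.73
tcp_pos: [0.5844, 0.0639, 0.232]
ee_rot: [3.126, 0.31, 0.001]
ft_force: [0.0, -0.6, 0.2]
grip_width: 0.7
gripper_force: 0.0
```

Request:
servo_tool([
  [0,0,0,0,0,-0.12,0.7],
  [0,0,0,0,0,-0.12,0.6],
  [0,0,0,0,0,0,0.6],
])

```text
clock: 17.98
tcp_pos: [0.5843, 0.0639, 0.2319]
ee_rot: [3.066, 0.681, 0.001]
ft_force: [-0.6, 0.7, -0.2]
grip_width: 0.596
gripper_force: 0.0
```

```bash
python3 go.py .4828 .0205 .044 24.5; python3 -c "
from h import *
s=arm.read_state();print(s['ft_force'],s['moment'])"
```

```text
t 17.98 tcp [0.5843 0.0639 0.2319] yaw 25.06 tilt 0.05 q [-0.    0.44  1.65 -0.    1.05  1.13]
shift [-110.5   -3.8  187.8] rz 0.01
[-0.57424235  0.69560095 -0.18289772] [ 0.04634329 -0.01973854  0.01984706]
```

Request:
servo_tool([
  [-30,-1,0,0,0,0.01,0.6],
  [-40,-1.4,0,0,0,0,0.6],
  [-30,-1,10,0,0,0,0.6],
  [-10.5,-0.4,30,0,0,0,0.6],
  [0,0,40,0,0,0,0.6],
  [0,0,40,0,0,0,0.6],
  [0,0,35,0,0,0,0.6],
  [0,0,20,0,0,0,0.6],
  [0,0,10,0,0,0,0.6],
  [0,0,0,0,0,0,0.6],
  [0,0,0,0,0,0,0.6],
  [0,0,0,0,0,0,0.6],
])

```text
clock: 18.98
tcp_pos: [0.4827, 0.022, 0.0479]
ee_rot: [3.072, 0.656, 0.003]
ft_force: [0.5, -0.1, 1.0]
grip_width: 0.599
gripper_force: 0.0
```

Request:
servo_tool([
  [0,0,0,0,0,0,0.4],
  [0,0,0,0,0,0,0.3],
  [0,0,0,0,0,0,0.15],
  [0,0,0,0,0,0,0.15],
  [0,0,0,0,0,0,0.15],
  [0,0,0,0,0,0,0.15],
], grip_force=20)

```text
clock: 19.48
tcp_pos: [0.4824, 0.022, 0.0476]
ee_rot: [3.072, 0.657, 0.003]
ft_force: [-1.8, -1.2, 9.5]
grip_width: 0.233
gripper_force: 21.4
```

```bash
python3 go.py .4828 .0205 .044 24.5; python3 -c "
from h import *
s=arm.read_state();print(s['ft_force'],s['moment'])"
```

```text
t 19.48 tcp [0.4824 0.022  0.0476] yaw 24.13 tilt 0.11 q [-0.09  0.58  2.07 -0.    0.49  1.06]
shift [-0.3  1.6  3.6] rz -0.006
[-1.76487387 -1.2354791   9.46751065] [-0.06991626  0.08350423 -0.20489081]
```

Request:
servo_tool([
  [0,0,-1,0,0,0,0.15],
  [0,0,-1,0,0,0,0.15],
  [0,0,0,0,0,0,0.15],
  [0,0,0,0,0,0,0.15],
])

```text
clock: 19.82
tcp_pos: [0.4821, 0.0221, 0.0487]
ee_rot: [3.072, 0.657, 0.001]
ft_force: [1.6, -0.8, -2.5]
grip_width: 0.225
gripper_force: 19.8
```

Request:
servo_tool([
  [-1,0,0,0,0,0,0.15],
  [-1,0,0,0,0,0,0.15],
  [-1,0,0,0,0,0,0.15],
])

```text
clock: 20.07
tcp_pos: [0.4792, 0.0209, 0.0485]
ee_rot: [3.072, 0.658, 0.0]
ft_force: [1.9, 1.1, -2.6]
grip_width: 0.228
gripper_force: 19.6
```

Request:
servo_tool([
  [-1,0,0,0,0,0,0.15],
])

```text
clock: 20.15
tcp_pos: [0.4783, 0.0204, 0.0485]
ee_rot: [3.072, 0.658, 0.0]
ft_force: [2.1, 0.4, -1.8]
grip_width: 0.23
gripper_force: 19.6
```

Request:
servo_tool([
  [-1,0,0,0,0,0,0.15],
])

```text
clock: 20.23
tcp_pos: [0.4773, 0.02, 0.0485]
ee_rot: [3.072, 0.658, 0.0]
ft_force: [3.1, 0.4, -2.2]
grip_width: 0.226
gripper_force: 19.6
```

Request:
servo_tool([
  [-1,0,0,0,0,0,0.15],
])

```text
clock: 20.32
tcp_pos: [0.4764, 0.0196, 0.0486]
ee_rot: [3.072, 0.658, 0.0]
ft_force: [2.8, 1.6, -2.7]
grip_width: 0.228
gripper_force: 19.6
```

Request:
servo_tool([
  [-1,0,0,0,0,0,0.15],
])

```text
clock: 20.4
tcp_pos: [0.4754, 0.0192, 0.0486]
ee_rot: [3.072, 0.658, 0.0]
ft_force: [1.9, 0.1, -2.3]
grip_width: 0.233
gripper_force: 19.6
```

Request:
servo_tool([
  [0,0,0.6,0,0,0,0.15],
  [0,0,0,0,0,0,0.15],
  [-1,0,0,0,0,0,0.15],
  [-1,0,0,0,0,0,0.15],
  [-1,0,0,0,0,0,0.15],
])

```text
clock: 20.82
tcp_pos: [0.4729, 0.018, 0.048]
ee_rot: [3.072, 0.658, 0.001]
ft_force: [2.7, 0.9, -1.1]
grip_width: 0.232
gripper_force: 19.6
```

Request:
servo_tool([
  [-1,0,0,0,0,0,0.15],
])

```text
clock: 20.9
tcp_pos: [0.4719, 0.0176, 0.048]
ee_rot: [3.072, 0.658, 0.0]
ft_force: [2.9, -0.1, -1.2]
grip_width: 0.228
gripper_force: 19.6
```

Request:
servo_tool([
  [-1,0,0,0,0,0,0.15],
])

```text
clock: 20.98
tcp_pos: [0.4709, 0.0172, 0.048]
ee_rot: [3.072, 0.658, 0.0]
ft_force: [2.7, 0.1, -1.3]
grip_width: 0.23
gripper_force: 19.6
```

Request:
servo_tool([
  [-1,0,0,0,0,0,0.15],
])

```text
clock: 21.07
tcp_pos: [0.47, 0.0167, 0.048]
ee_rot: [3.072, 0.658, 0.0]
ft_force: [2.4, 0.8, -1.0]
grip_width: 0.227
gripper_force: 19.6
```

Request:
servo_tool([
  [-1,0,0,0,0,0,0.15],
])

```text
clock: 21.15
tcp_pos: [0.4691, 0.0163, 0.048]
ee_rot: [3.072, 0.658, 0.0]
ft_force: [2.4, 0.8, -1.8]
grip_width: 0.229
gripper_force: 19.6
```

Request:
servo_tool([
  [0,0,0.6,0,0,0,0.15],
  [0,0,0,0,0,0,0.15],
  [-1,0,0,0,0,0,0.15],
  [-1,0,0,0,0,0,0.15],
  [-1,0,0,0,0,0,0.15],
])

```text
clock: 21.57
tcp_pos: [0.467, 0.0151, 0.0476]
ee_rot: [3.071, 0.658, 0.002]
ft_force: [5.3, 1.8, 3.6]
grip_width: 0.227
gripper_force: 20.2
```

Request:
servo_tool([
  [-1,0,0,0,0,0,0.15],
])

```text
clock: 21.65
tcp_pos: [0.4661, 0.0147, 0.0476]
ee_rot: [3.071, 0.658, 0.002]
ft_force: [5.2, 2.5, 4.2]
grip_width: 0.232
gripper_force: 20.2
```

Request:
servo_tool([
  [-1,0,0,0,0,0,0.15],
])

```text
clock: 21.73
tcp_pos: [0.4652, 0.0143, 0.0476]
ee_rot: [3.071, 0.658, 0.003]
ft_force: [4.5, 2.4, 4.2]
grip_width: 0.227
gripper_force: 20.2
```

Request:
servo_tool([
  [-1,0,0,0,0,0,0.15],
])

```text
clock: 21.82
tcp_pos: [0.4643, 0.0139, 0.0476]
ee_rot: [3.071, 0.658, 0.003]
ft_force: [5.0, 2.9, 4.4]
grip_width: 0.232
gripper_force: 20.2
```

Request:
servo_tool([
  [-1,0,0,0,0,0,0.15],
])

```text
clock: 21.9
tcp_pos: [0.4634, 0.0134, 0.0476]
ee_rot: [3.071, 0.658, 0.003]
ft_force: [5.3, 2.0, 3.5]
grip_width: 0.231
gripper_force: 20.2
```

Request:
servo_tool([
  [0,0,-0.8,0,0,0,0.15],
  [0,0,0,0,0,0,0.5],
  [0,0,0,0,0,0,0.7],
  [0,0,-25,0,0,0,0.7],
  [0,0,-40,0,0,0,0.7],
  [0,0,-40,0,0,0,0.7],
  [0,0,-40,0,0,0,0.7],
  [0,0,-32,0,0,-0.12,0.7],
  [0,0,-10,0,0,-0.12,0.7],
  [0,0,0,0,0,-0.12,0.7],
  [0,0,0,0,0,-0.12,0.7],
  [0,0,0,0,0,-0.12,0.7],
])

```text
clock: 22.9
tcp_pos: [0.4622, 0.0135, 0.2352]
ee_rot: [-2.736, -1.544, 0.001]
ft_force: [0.3, -0.4, 0.4]
grip_width: 0.698
gripper_force: 0.0
```

Request:
servo_tool([
  [0,0,0,0,0,-0.035,0.7],
  [0,0,0,0,0,0,0.7],
])

```text
clock: 23.07
tcp_pos: [0.4622, 0.0135, 0.2349]
ee_rot: [-2.711, -1.586, 0.002]
ft_force: [-0.4, 0.2, 0.0]
grip_width: 0.702
gripper_force: 0.0
```

```bash
python3 go.py .5845 .0643 .163 60.5;python3 -c "
from h import *
a=save('scene','s5.png');b=save('top','t5.png')
r=lambda im,x,y,w,h,k:cv2.resize(im[y:y+h,x:x+w],None,fx=k,fy=k,interpolation=2)
cv2.imwrite('pics/c5.png',np.hstack([r(a,230,140,65,75,6),r(b,200,140,65,75,6)])[:,:,::-1])"
```

```text
t 23.07 tcp [0.4622 0.0135 0.2349] yaw 60.65 tilt 0.08 q [-0.11  0.26  1.94 -0.    0.95  0.4 ]
shift [104.3  81.8  71.7] rz 0.003
```

View pics/c5.png

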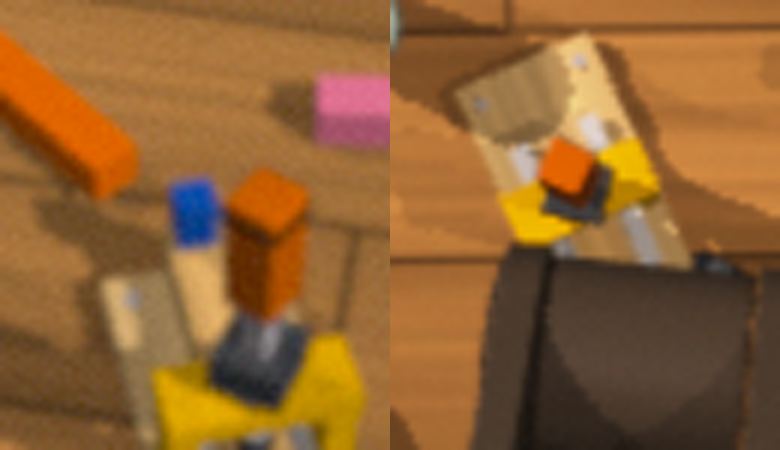

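The driver stands in the turned screw at scene (274,182), and the block is drawn out, with its tab at scene (262,175). I'll re-grip the driver and add about 0.15 rad for margin.

Request:
servo_tool([
  [25,19.8,0,0,0,0,0.7],
  [30,23,0,0,0,0,0.7],
  [30,23,0,0,0,0,0.7],
  [16,13,0,0,0,0,0.7],
  [3.3,3,0,0,0,0,0.7],
  [0,0,15,0,0,0,0.7],
  [0,0,35,0,0,0,0.7],
  [0,0,18,0,0,0,0.7],
  [0,0,3.5,0,0,0,0.7],
  [0,0,0,0,0,0,0.7],
])

```text
clock: 24.0
tcp_pos: [0.5845, 0.0639, 0.1628]
ee_rot: [-2.713, -1.582, 0.004]
ft_force: [0.1, -0.0, 0.6]
grip_width: 0.699
gripper_force: 0.0
```

```bash
python3 go.py .5845 .0643 .163 60.5
```

```text
t 24.0 tcp [0.5845 0.0639 0.1628] yaw 60.49 tilt 0.16 q [-0.    0.52  1.72 -0.    0.9   0.51]
shift [ 0.4 -0.2 -0.2] rz -0.0
```

Request:
servo_tool([
  [0,0,0,0,0,0,0.4],
  [0,0,0,0,0,0,0.2],
  [0,0,0,0,0,0,0.2],
  [0,0,0,0,0,0,0.2],
  [0,0,0,0,0,0,0.2],
], grip_force=30)

```text
clock: 24.42
tcp_pos: [0.5855, 0.0643, 0.1651]
ee_rot: [2.712, 1.583, 0.002]
ft_force: [-2.0, 0.8, 6.7]
grip_width: 0.302
gripper_force: 32.2
```

```bash
python3 go.py .5845 .0643 .163 60.5; python3 -c "
from h import *
s=arm.read_state();print(s['ft_force'],s['moment'])"
```

```text
t 24.42 tcp [0.5855 0.0643 0.1651] yaw 60.55 tilt 0.1 q [-0.    0.51  1.72  0.    0.9   0.51]
shift [-0.5 -0.9  2. ] rz 0.001
[-1.99388038  0.77894408  6.69586818] [0.24820742 0.41713516 0.06159921]
```

Request:
servo_tool([
  [0,0,-0.7,0,0,0.05,0.2],
  [0,0,0.1,0,0,0.05,0.2],
  [0,0,0.1,0,0,0.05,0.2],
  [0,0,0,0,0,0,0.2],
])

```text
clock: 24.75
tcp_pos: [0.5853, 0.0642, 0.1649]
ee_rot: [2.825, 1.373, 0.001]
ft_force: [-0.6, 0.8, 1.7]
grip_width: 0.307
gripper_force: 32.6
```

```bash
python3 go.py; python3 -c "
from h import *
s=arm.read_state();print(s['ft_force'],s['moment'])"
```

```text
t 24.75 tcp [0.5853 0.0642 0.1649] yaw 51.84 tilt 0.05 q [-0.    0.51  1.72 -0.    0.9   0.66]
[-0.61009782  0.8334714   1.67263877] [0.21418726 0.16629597 0.10923183]
```

Request:
servo_tool([
  [0,0,0,0,0,0,0.7],
  [0,0,0,0,0,0,0.7],
  [0,0,0,0,0,0,0.7],
  [0,0,-20,0,0,0,0.7],
  [0,0,-35,0,0,0,0.7],
  [0,0,-12,0,0,0.12,0.7],
  [0,0,0,0,0,0.12,0.7],
  [0,0,0,0,0,0.12,0.7],
  [0,0,0,0,0,0.12,0.7],
  [0,0,0,0,0,0,0.6],
])

```text
clock: 25.58
tcp_pos: [0.5853, 0.0641, 0.2313]
ee_rot: [3.072, 0.658, 0.0]
ft_force: [0.5, 0.4, -1.1]
grip_width: 0.604
gripper_force: 0.0
```

```bash
python3 go.py .4634 .0134 .0480 24.3; python3 -c "
from h import *
s=arm.read_state();print(s['ft_force'],s['moment'])"
```

```text
t 25.58 tcp [0.5853 0.0641 0.2313] yaw 24.17 tilt 0.01 q [-0.    0.44  1.65 -0.    1.05  1.15]
shift [-131.9   -3.7  183.3] rz -0.002
[ 0.52307771  0.37193764 -1.0630726 ] [-0.01699901  0.00136847  0.02272547]
```

Request:
servo_tool([
  [-35,-1,0,0,0,0,0.6],
  [-40,-1.2,0,0,0,0,0.6],
  [-35,-1,5,0,0,0,0.6],
  [-20,-0.5,30,0,0,0,0.6],
  [-1.9,0,40,0,0,0,0.6],
  [0,0,40,0,0,0,0.6],
  [0,0,35,0,0,0,0.6],
  [0,0,20,0,0,0,0.6],
  [0,0,10,0,0,0,0.6],
  [0,0,2,0,0,0,0.6],
  [0,0,0,0,0,0,0.5],
])

```text
clock: 26.5
tcp_pos: [0.4636, 0.0128, 0.0488]
ee_rot: [-3.069, -0.67, 0.002]
ft_force: [-0.7, -1.0, 0.6]
grip_width: 0.504
gripper_force: 0.0
```

Request:
servo_tool([
  [0,0,0,0,0,0,0.4],
  [0,0,0,0,0,0,0.3],
  [0,0,0,0,0,0,0.15],
  [0,0,0,0,0,0,0.15],
  [0,0,0,0,0,0,0.15],
  [0,0,0,0,0,0,0.15],
], grip_force=20)

```text
clock: 27.0
tcp_pos: [0.4641, 0.0128, 0.0502]
ee_rot: [3.07, 0.666, 0.003]
ft_force: [-1.3, 0.0, 7.5]
grip_width: 0.229
gripper_force: 21.7
```

```bash
python3 go.py .4634 .0134 .0480 24.3; python3 -c "
from h import *
s=arm.read_state();print(s['ft_force'],s['moment'])"
```

```text
t 27.0 tcp [0.4641 0.0128 0.0502] yaw 24.47 tilt 0.11 q [-0.11  0.56  2.11 -0.    0.46  1.03]
shift [-0.4 -0.8  2.2] rz 0.003
[-1.25631905  0.03819097  7.49497062] [-0.01182241  0.21141743 -0.10555732]
```

Request:
servo_tool([
  [0,0,-1.1,0,0,0,0.15],
  [0,0,0,0,0,0,0.15],
  [-1,0,0,0,0,0,0.15],
  [-1,0,0,0,0,0,0.15],
])

```text
clock: 27.33
tcp_pos: [0.4622, 0.012, 0.0504]
ee_rot: [3.07, 0.665, 0.002]
ft_force: [2.9, 1.8, -1.0]
grip_width: 0.225
gripper_force: 20.5
```

Request:
servo_tool([
  [-1,0,0,0,0,0,0.15],
])

```text
clock: 27.42
tcp_pos: [0.4612, 0.0116, 0.0503]
ee_rot: [3.07, 0.665, 0.001]
ft_force: [3.7, 1.1, -1.3]
grip_width: 0.23
gripper_force: 20.5
```

Request:
servo_tool([
  [-1,0,0,0,0,0,0.15],
])

```text
clock: 27.5
tcp_pos: [0.4602, 0.0111, 0.0503]
ee_rot: [3.07, 0.665, 0.001]
ft_force: [3.7, 0.7, -2.2]
grip_width: 0.227
gripper_force: 20.5
```

Request:
servo_tool([
  [-1,0,0,0,0,0,0.15],
])

```text
clock: 27.58
tcp_pos: [0.4592, 0.0107, 0.0503]
ee_rot: [3.07, 0.665, 0.001]
ft_force: [2.9, 1.2, -1.5]
grip_width: 0.228
gripper_force: 20.6
```

Request:
servo_tool([
  [-1,0,0,0,0,0,0.15],
])

```text
clock: 27.67
tcp_pos: [0.4583, 0.0103, 0.0503]
ee_rot: [3.07, 0.665, 0.0]
ft_force: [2.4, -0.4, -1.3]
grip_width: 0.227
gripper_force: 20.6
```

Request:
servo_tool([
  [0,0,0.2,0,0,0,0.15],
  [0,0,0,0,0,0,0.4],
  [0,0,0,0,0,0,0.6],
  [0,0,-20,0,0,0,0.6],
  [0,0,-35,0,0,0,0.6],
  [0,0,-40,0,0,0,0.6],
  [0,0,-40,0,0,0,0.6],
  [0,0,-40,0,0,0,0.6],
  [0,0,-20,0,0,0,0.6],
  [0,0,0,0,0,0,0.6],
])

```text
clock: 28.5
tcp_pos: [0.4591, 0.0103, 0.2492]
ee_rot: [3.068, 0.665, 0.01]
ft_force: [0.3, 0.1, -0.1]
grip_width: 0.6
gripper_force: 0.0
```

```bash
python3 go.py; python3 -c "
from m import *
a=save('scene','s6.png');b=save('top','t6.png')
blue=lambda h:(h[...,0]>100)&(h[...,0]<130)&(h[...,1]>150)&(h[...,2]>60)
s=a[:,:,::-1].copy()
c,P,A=blob(s,blue,(245,160,25,25)); t=plane('scene',*c,.058)[:2]; s0=cv2.imread('pics/s0.png'); c0,_,_=blob(s0,blue,(255,175,22,20)); t0=plane('scene',*c0,.058)[:2]
print(c,t,t0,np.linalg.norm(t-t0))
r=lambda im,x,y,w,h,k:cv2.resize(im[y:y+h,x:x+w],None,fx=k,fy=k,interpolation=2)
cv2.imwrite('pics/c6.png',np.hstack([r(a,215,140,85,100,5),r(b,195,130,70,100,5)])[:,:,::-1])"
```

```text
t 28.5 tcp [0.4591 0.0103 0.2492] yaw 24.47 tilt 0.38 q [-0.12  0.23  1.93 -0.    0.98  1.02]
[261.06724265 173.47936483] [0.4596817  0.01069235] [0.49832434 0.02622506] 0.0416475578118575
```

View pics/c6.png

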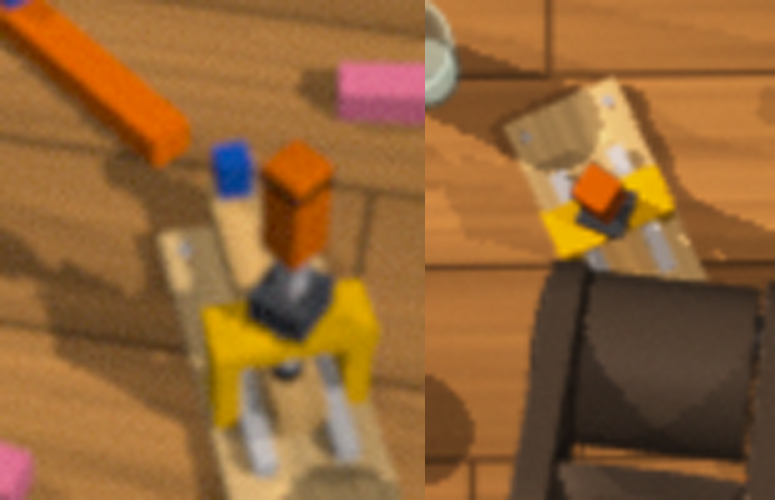

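The driver stands upright and seated at scene (274,182). The block lies about 41 mm back with its tab at scene (261,173), still under the foot, and the gripper is clear. Handing in.

```bash
python3 -c "
from h import *
print(order.close_job())"
```

```text
the job is handed in; nothing more can be done
None
```

I handed the job in at about 28.6 s with the driver standing seated in the screw and the block about 41 mm back but still under the foot; I estimate from the drag that the foot presses at about 3 to 4 N (not measured directly), and the hand-in returned no verdict.

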